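# Change the biscuit cutter at the back of the decorating rack

### The job

Swap the two biscuit cutters: first stand both jars from the wooden rack on the aluminium side tray, then fetch the six-pointed star cutter from behind them and stand it on the big black star printed on the worksheet. Then stand the four-lobed cutter from the worksheet in the rack, in the place where the star cutter was, and finally put each jar back upright where it stood at the start (note at the start which jar is in front). Leave the gingerbread, mug and spatula alone.

Things in the scene. Friction and masses are not known exactly. Their poses are not given: they have to be found in the camera images.
- bay (a point): Place of the star cutter at the back of the fixed wooden rack: a lane 80 mm wide, open to the front, with 8 mm walls, tops 62 mm above the table. Point on the lane floor (6 mm above the table), on its middle line. x along the lane to the back wall (inner face 69 mm behind the point), y across, z up. The jars stand in single file 67 and 135 mm along -x; the floor ends at 173 mm.
- tray: Shallow open aluminium side tray, fixed, empty at the start, 230 mm (x) by 130 mm (y), walls 4 mm thick and 14 mm high, floor about 4 mm thick; origin at the centre of its underside, on the table. Both jars fit in it side by side along its x axis, at 50 mm either way from its centre.
- spot (a point): Centre of the big black outline of a six-pointed star (62 mm across) printed on the fixed white worksheet (250 mm along x, 160 mm along y, 2 mm thick, with smaller grey figures along its long edges). The point lies on the sheet's upper face, 55 mm along +x from the sheet's centre; x and y lie along the sheet's edges.
- round_jar_c (a point): Round amber glass jar with a white lid, 56 mm in diameter, 130 mm high, about 250 g; the point is on its axis, half-way up (65 mm above its underside), z up. Stands in the rack at either of the two places in front of the star cutter.
- square_jar_c (a point): Square white ceramic jar with a steel lid, 54 by 54 mm, 130 mm high, about 250 g; the point is on its axis, half-way up (65 mm above its underside), x and y square to its sides, z up. Stands in the other of the two jar places in the rack, its sides nearly parallel to the lane.
- star_c (a point): Star cutter: a six-pointed steel star, 62 mm across the points and 12 mm high, below an upright round wooden handle 40 mm in diameter that reaches up to 56 mm above the underside; about 90 g. The point is on its axis, half-way up (28 mm above the underside, so the handle runs from 16 mm below it to 28 mm above it). It stands upright at the back of the rack.
- clover_c (a point): Four-lobed cutter: as the star cutter, with the same handle (40 mm in diameter) and heights, but the steel part has four rounded lobes, 62 mm across. The point is on its axis, half-way up (28 mm above the underside). It stands upright on the worksheet, on the half away from the printed star.
- bun_c (a point): Bystander: round golden-brown gingerbread, 104 mm in diameter, 30 mm high, on the table; point at its centre, half-way up.
- mug_c (a point): Bystander: white ceramic mug, 76 mm in diameter, 85 mm high; point on its axis, half-way up.
- spatula_grip (a point): Bystander: spatula lying on the table; point at the middle of its handle.
There are look-alikes about, which are no part of the job. What is shaped like the part that bears square_jar_c but green is not meant. Leave any blue look-alike of the part that bears round_jar_c alone.

How it is judged:
By the outcome, as a careful person would: the job done as asked, in the order asked, and still so for the second after the job is handed in, with the robot touching nothing.
It also fails if it takes over 131 s, if anything falls off the work surface, if the arm or the gripper's body presses on something with over 40 N, if the wrist force passes 120 N, or if a joint passes its speed limit or range.

### The arm

A 6-joint arm with a two-finger parallel gripper is mounted at the origin on the work surface. World frame = base frame: x ahead of the robot, y to its left, z up, the work surface at z = 0. Lengths are in m, angles in degrees, forces in N, time in s.
With the tool pointing down it reaches from about 0.3 to 0.875 m from the base axis. Payload 6.4 kg.
Tool frame: the origin (TCP) lies midway between the tips of the shut fingers; the grasp point (between the pads) lies 19 mm behind it; z points along the fingers, y is the line along which they close (so a half turn about z gives the same grasp; the last joint's range is limited). The gripper opens to 88 mm and grips with 3 to 60 N. Pads are 18 mm wide; open, the fingers measure 123 mm over their backs; the gripper's body (75 mm by 187 mm) begins 45 mm behind the grasp point.
Start: joints at [-81.721, 10.359, 92.074, -0, 77.567, -11.82], TCP at [0.198, -0.54, 0.239] pointing down, gripper open.
Joint ranges: [-171.53, 171.53], [-51.25, 118.39], [17.06, 147.69], [-65.23, 245.23], [0, 150.52], [-178.68, 178.68]. Speed limits (degrees/s): [147.25, 147.25, 172.46, 180, 180, 180].

### API

Orientations are given as a 3x3 rotation matrix whose columns are the frame's x, y, z axes.
In Python, from rig import env gives the robot as it stands.
- The arm moves only by the tool arm_command, never from a script. Its argument "series" is a list of rows, each a list of 4 numbers: the shift along the world's x, y, z in mm, then the turn about the world's z in degrees. In form: [[x, y, z, turn], ...]. A call has exactly 10 rows; each row shifts and turns the commanded pose from where the row before left it; what a row does not reach is not made up. A row lasts 1/8 s, in which the tool goes at most 62.5 mm and 10.7 degrees, less where a joint would pass 70% of its speed; a pose out of reach is approached as far as the arm can. A call is refused whole if a number of a shift passes 62.5 or a number of a turn 10.7, either way. A call with a gripper value outside its range is refused whole. "claw" is the opening, from 0 (shut) to 1 (fully open), set as the call begins (left out, the last holds). The fingers move at their own pace and stop on an object; "newtons" is the grip in N (left out, the last holds). Time passes only in rows, so rows that do not move let the fingers close, or fill a call up. It gives the time, the measured TCP pose, the force, the opening and the grip force at its end, in the units of the state.
- env.read_state(): the state, without advancing time (a new reading comes with each control period).
- env.grab_frame(name): name is "scene" or "top"; returns a dict with "image" (384x512x3 uint8, red, green, blue), "range_z" (384x512 float32, m along the optical axis (not along the pixel's ray), 0 where there is no reading), "mtx" (3x3 intrinsics, pixels), "eye" and "rotation" of the camera in the world. Camera axes: x right, y up, looking along -z (the intrinsics and any distortion apply to the point x, -y, -z); pixel columns grow to the right and rows downward; lengths in m; the calibration is good to about 2 mm. A picture is of the moment at which its call begins.
- env.finish_job(): hands the job in; it is judged then, once.
The state is a dict: "clock": time; "joints": joint angles; "joint_velocities": joint speeds; "joint_efforts": joint torques, N m; "ee_pos": TCP position; "ee_rot": TCP orientation; "contact_force": force on the tool from outside, world axes, zero at the start; "ft_torque": the same for the moment, N m; "grip_width": finger opening in m; "grasp_force": force on a finger pad.
Only numpy, scipy, OpenCV 4.12 (cv2) and the standard library are available. Lean on these libraries where they do the work, as an engineer would, in place of code of your own. Each camera call takes 0.05 s, during which the arm holds its last target. There are 200 camera calls.

## Working session

There is one attempt and no reset: what is moved stays moved. The work goes in short steps, Python scripts to look and compute and a tool call to move; the robot and the scene stay as the last step left them, time stands still between calls to the robot, and variables do not carry over. Pictures are saved under pics/ and viewed, at most 14 in all, crops included, and the job is handed in when it is done.

Besides the shell and the picture viewer there is one more tool, called as name([rows], argument=value, ...), one row to a line, values as JSON. arm_command: Moves the arm, as the interface text tells. Its arguments: {"type":"object","properties":{"series":{"type":"array","items":{"type":"array","items":{"type":"number"}}},"claw":{"type":"number"},"newtons":{"type":"number"}},"required":["series"]}

```bash
ls; mkdir -p pics
python3 - <<'E'
from rig import env
import cv2,numpy as np
s=env.read_state();print({k:np.round(v,3).tolist() for k,v in s.items()})
for n in("scene","top"):
    f=env.grab_frame(n);np.savez(f"f_{n}.npz",**f)
    cv2.imwrite(f"pics/{n}0.png",cv2.resize(f["image"][...,::-1],(800,600),interpolation=cv2.INTER_CUBIC))
    print(n,{k:np.round(v,3).tolist() for k,v in f.items() if k not in("image","range_z")})
E
```

```text
pics
{'clock': 0.0, 'joints': [-81.721, 10.401, 92.129, -0.002, 77.566, -11.82], 'joint_velocities': [-0.0, -0.024, 0.015, -0.082, 0.063, -0.018], 'joint_efforts': [-0.001, -43.387, -34.185, 0.07, 0.039, -0.0], 'ee_pos': [0.198, -0.539, 0.238], 'ee_rot': [[0.939, 0.344, -0.0], [0.344, -0.939, 0.002], [0.0, -0.002, -1.0]], 'contact_force': [0.291, 0.511, 0.032], 'ft_torque': [-0.031, 0.024, 0.003], 'grasp_force': 0.0, 'grip_width': 0.088}
scene {'mtx': [[441.864, 0.0, 256.377], [0.0, 441.864, 189.565], [0.0, 0.0, 1.0]], 'eye': [1.529, 0.552, 0.936], 'rotation': [[-0.409, -0.567, 0.715], [0.913, -0.244, 0.328], [-0.011, 0.787, 0.617]]}
top {'mtx': [[460.77, 0.0, 258.336], [0.0, 460.77, 189.14], [0.0, 0.0, 1.0]], 'eye': [0.44, 0.074, 1.378], 'rotation': [[-0.024, 0.997, -0.076], [-1.0, -0.026, -0.018], [-0.02, 0.076, 0.997]]}
```

View pics/top0.png

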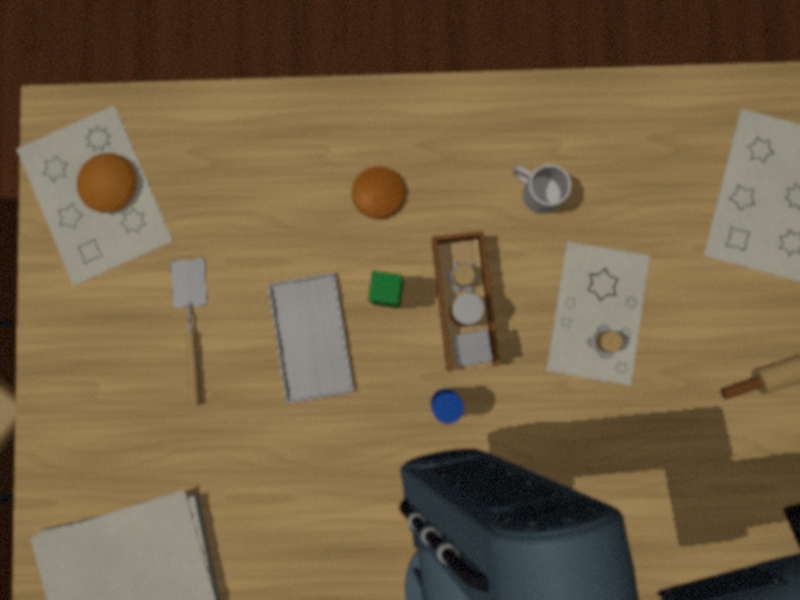

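View pics/scene0.png

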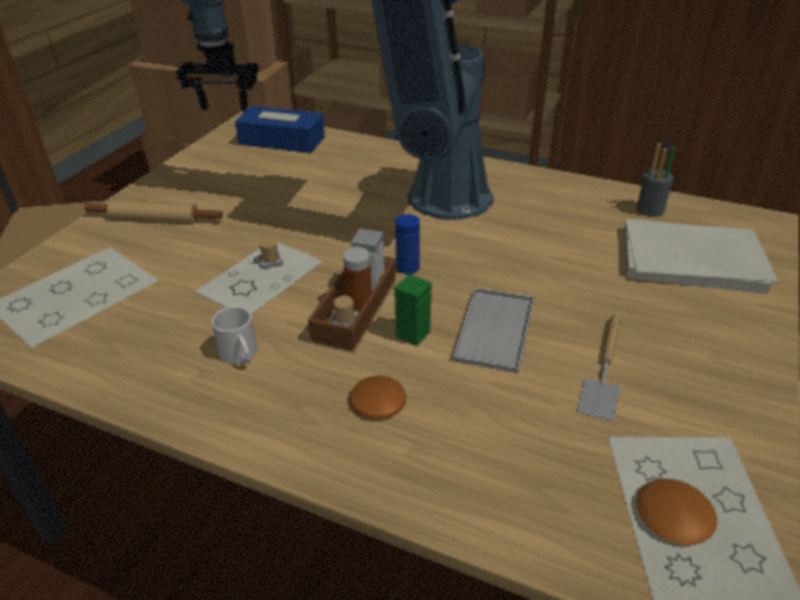

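The top view (800x600 px) shows the rack at (465,300), open towards the robot. In it the star cutter is at (463,275), the amber round jar at (467,308) in the middle, and the square jar at (474,348) in **front**.

The tray is at (312,338). The sheet's black star is at (603,284) and the clover cutter at (610,341).

Possible mix-ups:
- Green square jar (386,289): not meant.
- Blue round jar (448,406): leave alone.
- Other star sheets at (95,195) and (770,200): wrong sheets.
- Bun on a sheet at (107,183): not part of the job.

```bash
cat > h.py <<'E'
import numpy as np,cv2
def load(n): return dict(np.load(f"f_{n}.npz"))
def rays(f,uv):
    uv=np.atleast_2d(np.asarray(uv,float)); K=f["mtx"]
    d=np.c_[(uv[:,0]-K[0,2])/K[0,0],-(uv[:,1]-K[1,2])/K[1,1],-np.ones(len(uv))]
    return d@f["rotation"].T
def onplane(f,uv,z):
    d=rays(f,uv); return f["eye"]+d*((z-f["eye"][2])/d[:,2])[:,None]
def cloud(f):
    h,w=f["range_z"].shape; v,u=np.mgrid[:h,:w]
    P=f["eye"]+rays(f,np.c_[u.ravel(),v.ravel()])*f["range_z"].reshape(-1,1)
    return P.reshape(h,w,3)
def blob(m,near):
    n,l,s,c=cv2.connectedComponentsWithStats(m.astype(np.uint8))
    i=1+np.argmin([np.hypot(*(c[k]-near))+(1e3 if s[k,4]<8 else 0) for k in range(1,n)])
    return l==i,c[i],s[i,4]
def rect(P):
    (c,s,a)=cv2.minAreaRect((P[:,:2]*1000).astype(np.float32)); return np.round(c,1),np.round(s,1),round(a,1)
E
python3 - <<'E'
from h import *
f=load("top");P=cloud(f);im=f["image"];hsv=cv2.cvtColor(im,cv2.COLOR_RGB2HSV);Z=P[...,2]
S=1/1.5625
def rep(name,m,near,z=None):
    b,c,a=blob(m,np.array(near)*S)
    v,u=np.nonzero(b); zz=np.median(Z[b])
    Q=onplane(f,np.c_[u,v],zz if z is None else z)
    print(name,"px",np.round(c,1),"n",a,"z %.3f"%zz,"mean",np.round(Q.mean(0)*1000,1),"rect",rect(Q))
    return b
rep("sqjar",Z>.115,(474,348),.136)
lid=(Z>.1)
rep("jars",lid,(470,320),.136)
wh=lid&(hsv[...,1]<40)
rep("white top",wh&(hsv[...,2]>150),(467,308),.136)
rep("steel top",wh,(474,350),.136)
rack=(Z>.045)&(Z<.075)&(hsv[...,1]>100)
b=rep("rack",rack,(440,300),.062)
np.set_printoptions(linewidth=200)
woodh=(Z>.045)&(Z<.075)
rep("starhandle",woodh&(hsv[...,2]>110),(463,275),.062)
rep("cloverhandle",(Z>.045)&(Z<.075),(610,341),.058)
sh=(hsv[...,1]<50)&(hsv[...,2]>100)&(Z<.02)
rep("sheet",sh,(600,310),.002)
rep("tray",(hsv[...,1]<60)&(Z<.03),(312,338),.014)
crop=im[140:260,150:430]
cv2.imwrite("pics/c0.png",cv2.resize(im[140:250,270:425][...,::-1],None,fx=5,fy=5,interpolation=cv2.INTER_CUBIC))
E
```

```text
sqjar px [303.1 222.5] n 412 z 0.136 mean [442.3 -20.7 136. ] rect (array([442.4, -20.7]), array([53.6, 55.1]), 8.0)
jars px [299.  197.6] n 341 z 0.137 mean [509.5 -11.6 136. ] rect (array([508.5, -11.7]), array([53.9, 54. ]), 88.5)
white top px [461. 157.] n 1 z 1.378 mean [ 608.  -450.7  136. ] rect (array([ 608. , -450.7]), array([0., 0.]), 0.0)
steel top px [303.  222.2] n 400 z 0.136 mean [443.1 -20.3 136. ] rect (array([443.3, -20.1]), array([51.6, 56. ]), 8.6)
rack px [297.7 186.2] n 653 z 0.062 mean [546.8 -14.   62. ] rect (array([529.1, -13.3]), array([249.4,  96.5]), 5.0)
starhandle px [296.7 175.7] n 142 z 0.062 mean [576.8 -12.1  62. ] rect (array([577.2, -11.6]), array([36.5, 36.6]), 43.2)
cloverhandle px [390.5 218.5] n 165 z 0.058 mean [ 447.8 -274.8   58. ] rect (array([ 447.9, -273.6]), array([39.7, 36.9]), 88.6)
sheet px [382.1 199.2] n 4166 z 0.002 mean [ 506.4 -267.7    2. ] rect (array([ 504.2, -268.8]), array([157.7, 247.4]), 78.9)
tray px [198.7 216. ] n 3392 z 0.005 mean [469.5 278.3  14. ] rect (array([470.4, 278.4]), array([229.4, 131.1]), 8.2)
```

View pics/c0.png

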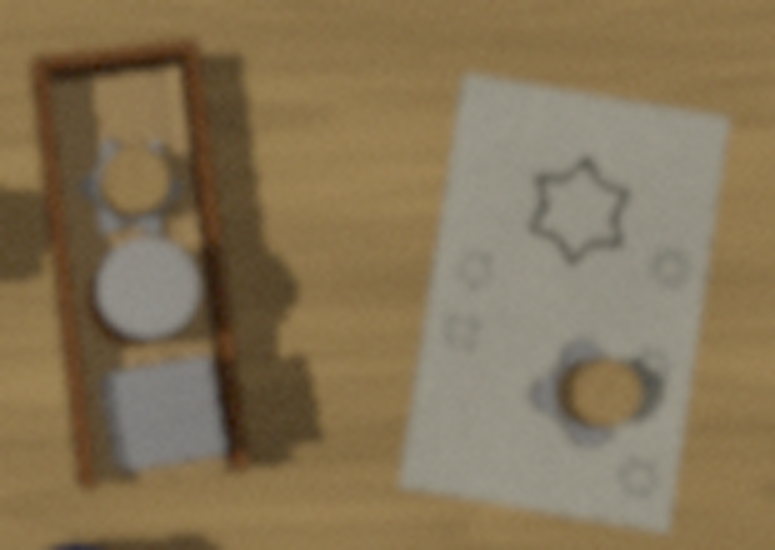

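The crop confirms the choice: square jar in front, amber round jar behind it, star at the back. The big star outline is at crop (580,212) and the clover at (600,392). Next I'll measure the printed star and the cutter yaw.

Run:
```python
from h import *
f=load("top");im=f["image"];g=cv2.cvtColor(im,cv2.COLOR_RGB2GRAY).astype(np.float32);hsv=cv2.cvtColor(im,cv2.COLOR_RGB2HSV)
# printed star
sub=np.zeros(g.shape,bool);sub[168:196,372:400]=1
bg=cv2.medianBlur(g.astype(np.uint8),21).astype(float)
m=sub&(bg-g>25);v,u=np.nonzero(m);Q=onplane(f,np.c_[u,v],.002)*1000
(c,r)=cv2.minEnclosingCircle(Q[:,:2].astype(np.float32));print("printed",Q.mean(0),c,r)
def proj(X):
    d=(X-f["eye"])@f["rotation"];K=f["mtx"];return K[0,0]*d[:,0]/-d[:,2]+K[0,2],-K[1,1]*d[:,1]/-d[:,2]+K[1,2]
def phase(chan,c,z,rs,k):
    t=np.radians(np.arange(0,360,3));acc=0
    for r in rs:
        X=np.c_[c[0]+r*np.cos(t),c[1]+r*np.sin(t),np.full(len(t),z)]/1000
        x,y=proj(X);acc=acc+cv2.remap(chan,x.astype(np.float32)[None],y.astype(np.float32)[None],cv2.INTER_LINEAR)[0]
    F=np.sum(acc*np.exp(-1j*k*t));print(np.round(abs(np.fft.fft(acc))[1:9]))
    return -np.degrees(np.angle(F))/k
print("print tip",phase(bg.astype(np.float32)-g,(558.2,-279.4),2,(28,30),6))
sat=255-hsv[...,1].astype(np.float32)
print("star tip",phase(sat,(577,-11.8),18,(25,28,30),6))
print("clover",phase(sat,(447.9,-274),14,(26,28),4))
from rig import env
s=env.grab_frame("scene");np.savez("f_scene.npz",**s);print(np.abs(s["image"].astype(float)-0).mean())
```

```text
printed [ 557.36617485 -278.60235784    2.        ] (558.1221923828125, -279.1263427734375) 31.227294921875
[  85.  166.   61.  110.   87. 1909.  104.  135.]
print tip -11.67980368976046
[2910. 1893.  678.  683.  578. 4930.  423.  285.]
star tip 26.436657815385075
[4840. 3485. 1752.  644.  429.  263.  149.  154.]
clover 0.3784473466119178
77.61229112413194
```

arm_command([
  [24,52,0,-1.2],
  [24,52,0,-1.2],
  [24,52,0,-1.2],
  [24,52,0,-1.2],
  [25,52,0,-1.2],
  [25,52,0,-1.2],
  [25,52,0,-1.2],
  [25,52,0,-1.2],
  [25,52,0,-1.2],
  [23,51,0,-1.2],
], claw=1)

```text
clock: 1.4
ee_pos: [0.4421, -0.0191, 0.2388]
ee_rot: [[0.99, 0.14, 0.001], [0.14, -0.99, -0.0], [0.001, 0.0, -1.0]]
contact_force: [1.2, 0.1, -0.1]
grip_width: 0.0882
grasp_force: 0.0
```

arm_command([
  [0,0,0,0],
  [0,0,-30,0],
  [0,0,-30,0],
  [0,0,-10,0],
  [0,0,0,0],
  [0,0,0,0],
  [0,0,0,0],
  [0,0,0,0],
  [0,0,0,0],
  [0,0,0,0],
])

```text
clock: 2.65
ee_pos: [0.4416, -0.021, 0.1688]
ee_rot: [[0.99, 0.141, 0.0], [0.141, -0.99, -0.0], [0.0, 0.0, -1.0]]
contact_force: [0.6, 0.5, -0.7]
grip_width: 0.0878
grasp_force: 0.0
```

arm_command([
  [1,0,-25,0],
  [0,0,-30,0],
  [0,0,-20,0],
  [0,0,-10,0],
  [0,0,0,0],
  [0,0,0,0],
  [0,0,0,0],
  [0,0,0,0],
  [0,0,0,0],
  [0,0,0,0],
])

```text
clock: 3.9
ee_pos: [0.4427, -0.021, 0.0838]
ee_rot: [[0.99, 0.141, 0.0], [0.141, -0.99, -0.0], [0.0, 0.0, -1.0]]
contact_force: [0.2, 0.4, -1.0]
grip_width: 0.088
grasp_force: 0.0
```

arm_command([
  [0,0,0,0],
  [0,0,0,0],
  [0,0,0,0],
  [0,0,0,0],
  [0,0,0,0],
  [0,0,0,0],
  [0,0,0,0],
  [0,0,0,0],
  [0,0,0,0],
  [0,0,0,0],
], claw=0.4, newtons=25)

```text
clock: 5.15
ee_pos: [0.4425, -0.0209, 0.0836]
ee_rot: [[0.99, 0.141, -0.0], [0.141, -0.99, 0.0], [-0.0, -0.0, -1.0]]
contact_force: [0.4, 0.5, -2.0]
grip_width: 0.0538
grasp_force: 24.8
```

arm_command([
  [0,0,20,0],
  [0,0,30,0],
  [0,0,40,0],
  [0,0,35,0],
  [0,0,25,0],
  [-1,10,0,0],
  [-2,20,0,0],
  [-2,30,0,0],
  [-2,30,0,0],
  [-2,30,0,0],
])

```text
clock: 6.4
ee_pos: [0.4321, 0.1006, 0.2317]
ee_rot: [[0.99, 0.141, -0.003], [0.141, -0.99, 0.0], [-0.003, -0.001, -1.0]]
contact_force: [0.3, 1.5, -2.1]
grip_width: 0.0536
grasp_force: 24.8
```

arm_command([
  [-2,35,0,0],
  [-2,35,0,0],
  [-2,35,0,0],
  [-2,30,0,0],
  [-2,22,0,0],
  [-2,15,0,0],
  [-1,0,-20,0],
  [0,0,-30,0],
  [0,0,-35,0],
  [0,0,-25,0],
])

```text
clock: 7.65
ee_pos: [0.419, 0.2706, 0.1211]
ee_rot: [[0.99, 0.141, -0.003], [0.141, -0.99, -0.001], [-0.003, 0.001, -1.0]]
contact_force: [-0.0, -0.2, -2.2]
grip_width: 0.0539
grasp_force: 24.8
```

arm_command([
  [0,0,-15,0],
  [0,0,-10,0],
  [0,0,-8,0],
  [0,0,-5,0],
  [0,0,-3,0],
  [0,0,0,0],
  [0,0,0,0],
  [0,0,0,0],
  [0,0,0,0],
  [0,0,0,0],
])

```text
clock: 8.9
ee_pos: [0.4206, 0.271, 0.0828]
ee_rot: [[0.99, 0.141, 0.0], [0.141, -0.99, 0.0], [0.0, -0.0, -1.0]]
contact_force: [0.2, -1.0, -2.2]
grip_width: 0.0542
grasp_force: 24.8
```

arm_command([
  [0,0,-1,0],
  [0,0,0,0],
  [0,0,-1,0],
  [0,0,0,0],
  [0,0,0,0],
  [0,0,0,0],
  [0,0,0,0],
  [0,0,0,0],
  [0,0,0,0],
  [0,0,0,0],
])

```text
clock: 10.15
ee_pos: [0.4209, 0.2708, 0.0815]
ee_rot: [[0.99, 0.141, 0.0], [0.141, -0.99, -0.0], [0.0, 0.001, -1.0]]
contact_force: [-1.6, -2.5, 6.3]
grip_width: 0.0538
grasp_force: 24.9
```

arm_command([
  [0,0,0,0],
  [0,0,0,0],
  [0,0,0,0],
  [0,0,0,0],
  [0,0,20,0],
  [0,0,30,0],
  [0,0,40,0],
  [0,0,40,0],
  [0,0,25,0],
  [0,0,0,0],
], claw=1)

```text
clock: 11.4
ee_pos: [0.4219, 0.2715, 0.2377]
ee_rot: [[0.99, 0.141, 0.004], [0.141, -0.99, 0.002], [0.005, -0.001, -1.0]]
contact_force: [0.4, 0.5, -0.3]
grip_width: 0.0876
grasp_force: 0.0
```

arm_command([
  [6,-20,0,0],
  [9,-30,0,0],
  [11,-35,0,0],
  [11,-35,0,0],
  [11,-35,0,0],
  [11,-35,0,0],
  [11,-35,0,0],
  [9,-28,0,0],
  [6,-19,0,0],
  [3,-11,0,0],
])

```text
clock: 12.65
ee_pos: [0.5083, -0.0126, 0.2346]
ee_rot: [[0.99, 0.14, -0.002], [0.14, -0.99, 0.001], [-0.002, -0.001, -1.0]]
contact_force: [0.8, -0.5, -0.7]
grip_width: 0.0885
grasp_force: 0.0
```

arm_command([
  [0,0,0,0],
  [0,0,-30,0],
  [0,0,-30,0],
  [0,0,-10,0],
  [0,0,0,0],
  [0,0,0,0],
  [0,0,0,0],
  [0,0,0,0],
  [0,0,0,0],
  [0,0,0,0],
])

```text
clock: 13.9
ee_pos: [0.5086, -0.0121, 0.1658]
ee_rot: [[0.99, 0.141, 0.0], [0.141, -0.99, -0.0], [0.0, 0.0, -1.0]]
contact_force: [-0.3, 0.2, 0.4]
grip_width: 0.088
grasp_force: 0.0
```

arm_command([
  [0,0,-25,0],
  [0,0,-30,0],
  [0,0,-20,0],
  [0,0,-7,0],
  [0,0,0,0],
  [0,0,0,0],
  [0,0,0,0],
  [0,0,0,0],
  [0,0,0,0],
  [0,0,0,0],
])

```text
clock: 15.15
ee_pos: [0.5086, -0.012, 0.0838]
ee_rot: [[0.99, 0.141, 0.0], [0.141, -0.99, -0.0], [0.0, 0.0, -1.0]]
contact_force: [0.1, -0.2, 0.4]
grip_width: 0.0881
grasp_force: 0.0
```

arm_command([
  [0,0,0,0],
  [0,0,0,0],
  [0,0,0,0],
  [0,0,0,0],
  [0,0,0,0],
  [0,0,0,0],
  [0,0,0,0],
  [0,0,0,0],
  [0,0,0,0],
  [0,0,0,0],
], claw=0.4)

```text
clock: 16.4
ee_pos: [0.5088, -0.0121, 0.0838]
ee_rot: [[0.99, 0.141, 0.0], [0.141, -0.99, -0.0], [0.0, 0.0, -1.0]]
contact_force: [1.2, -3.1, 0.4]
grip_width: 0.0554
grasp_force: 24.9
```

arm_command([
  [0,0,20,0],
  [0,0,30,0],
  [0,0,40,0],
  [0,0,40,0],
  [0,0,25,0],
  [0,10,0,0],
  [1,20,0,0],
  [1,30,0,0],
  [1,30,0,0],
  [1,30,0,0],
])

```text
clock: 17.65
ee_pos: [0.5108, 0.1099, 0.2359]
ee_rot: [[0.99, 0.141, -0.005], [0.141, -0.99, 0.001], [-0.005, -0.002, -1.0]]
contact_force: [0.7, -0.4, -3.5]
grip_width: 0.0556
grasp_force: 24.9
```

arm_command([
  [1,35,0,0],
  [1,35,0,0],
  [1,35,0,0],
  [1,32,0,0],
  [1,25,0,0],
  [2,16,0,0],
  [0,0,-20,0],
  [0,0,-30,0],
  [0,0,-35,0],
  [0,0,-30,0],
])

```text
clock: 18.9
ee_pos: [0.5182, 0.2857, 0.1209]
ee_rot: [[0.99, 0.141, -0.003], [0.141, -0.99, -0.001], [-0.003, 0.0, -1.0]]
contact_force: [0.2, 0.1, -3.2]
grip_width: 0.0555
grasp_force: 24.9
```

arm_command([
  [0,0,-15,0],
  [0,0,-10,0],
  [0,0,-8,0],
  [0,0,-5,0],
  [0,0,-2,0],
  [0,0,-1,0],
  [0,0,-1,0],
  [0,0,0,0],
  [0,0,0,0],
  [0,0,0,0],
])

```text
clock: 20.15
ee_pos: [0.5197, 0.286, 0.0819]
ee_rot: [[0.99, 0.141, 0.0], [0.141, -0.99, 0.0], [0.0, -0.0, -1.0]]
contact_force: [-1.0, -0.2, -2.5]
grip_width: 0.0555
grasp_force: 24.9
```

arm_command([
  [0,0,-1,0],
  [0,0,0,0],
  [0,0,0,0],
  [0,0,0,0],
  [0,0,0,0],
  [0,0,0,0],
  [0,0,0,0],
  [0,0,0,0],
  [0,0,0,0],
  [0,0,0,0],
])

```text
clock: 21.4
ee_pos: [0.5202, 0.2861, 0.0818]
ee_rot: [[0.99, 0.141, 0.001], [0.141, -0.99, 0.0], [0.001, -0.0, -1.0]]
contact_force: [-2.8, -2.0, 5.5]
grip_width: 0.0555
grasp_force: 24.8
```

arm_command([
  [0,0,0,0],
  [0,0,0,0],
  [0,0,0,0],
  [0,0,0,0],
  [0,0,20,0],
  [0,0,30,0],
  [0,0,40,0],
  [0,0,40,0],
  [0,0,25,0],
  [0,0,0,0],
], claw=1)

```text
clock: 22.65
ee_pos: [0.5212, 0.2866, 0.2396]
ee_rot: [[0.99, 0.141, 0.006], [0.141, -0.99, 0.002], [0.007, -0.001, -1.0]]
contact_force: [0.6, -0.1, 0.1]
grip_width: 0.0883
grasp_force: 0.0
```

arm_command([
  [0,-20,0,8.7],
  [0,-30,0,8.7],
  [0,-35,0,8.7],
  [0,-35,0,8.7],
  [0,-20,0,8.7],
  [0,0,0,8.7],
  [0,0,0,8.7],
  [0,0,0,8.7],
  [0,0,0,8.7],
  [0,0,0,8.7],
])

```text
clock: 23.9
ee_pos: [0.5188, 0.1459, 0.2344]
ee_rot: [[-0.094, 0.996, -0.002], [0.996, 0.094, -0.0], [0.0, -0.002, -1.0]]
contact_force: [-0.3, 0.3, 0.5]
grip_width: 0.0884
grasp_force: 0.0
```

Run:
```python
from rig import env
from h import *
f=env.grab_frame("top");np.savez("f_top.npz",**f)
cv2.imwrite("pics/top1.png",cv2.resize(f["image"][100:300,100:430][...,::-1],None,fx=2.4,fy=2.4,interpolation=cv2.INTER_CUBIC))
print(env.read_state()["ee_pos"],env.read_state()["ee_rot"])
```

```text
[0.51880543 0.14594427 0.23445136] [[-9.97034675e-02  9.95014787e-01 -2.18924416e-03]
 [ 9.95017191e-01  9.97034293e-02 -1.26845429e-04]
 [ 9.20620737e-05 -2.19098251e-03 -9.99997596e-01]]
```

View pics/top1.png

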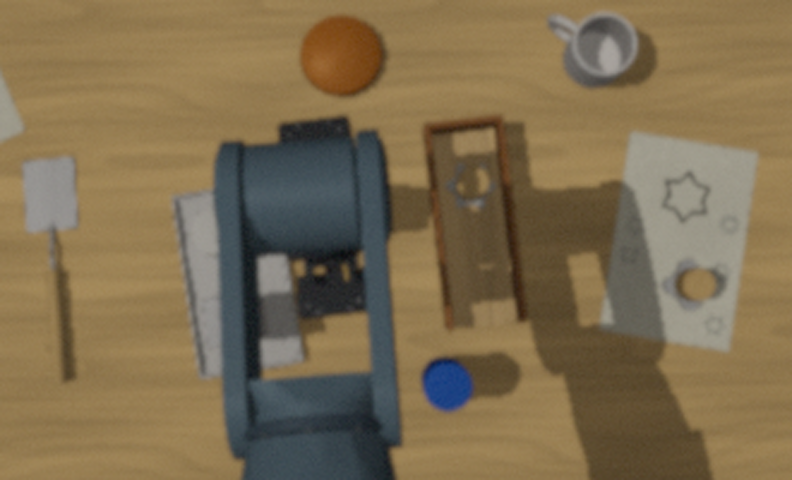

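The tray holds the square jar (crop 275,300), with the round jar under the wrist. The star cutter is still at (470,185). Next I'll move over it.

arm_command([
  [6,-15,0,0],
  [7,-20,0,0],
  [7,-20,0,0],
  [7,-20,0,0],
  [7,-20,-20,0],
  [7,-20,-30,0],
  [7,-18,-30,0],
  [6,-15,-30,0],
  [4,-10,-25,0],
  [0,0,0,0],
], claw=0.75)

```text
clock: 25.2
ee_pos: [0.5762, -0.0131, 0.0985]
ee_rot: [[-0.086, 0.996, -0.005], [0.996, 0.086, 0.001], [0.001, -0.004, -1.0]]
contact_force: [-1.6, -0.6, 0.8]
grip_width: 0.0662
grasp_force: 0.0
```

arm_command([
  [0,0,0,0],
  [0,0,0,0],
  [0,0,0,0],
  [0,0,0,0],
  [0,0,0,0],
  [0,0,0,0],
  [0,0,0,0],
  [0,0,0,0],
  [0,0,0,0],
  [0,0,0,0],
])

```text
clock: 26.45
ee_pos: [0.5776, -0.012, 0.1007]
ee_rot: [[-0.089, 0.996, 0.0], [0.996, 0.089, -0.0], [-0.0, 0.0, -1.0]]
contact_force: [0.8, 0.4, -0.2]
grip_width: 0.066
grasp_force: 0.0
```

Run:
```python
from rig import env
from h import *
f=env.grab_frame("scene");np.savez("f_scene.npz",**f)
cv2.imwrite("pics/sc1.png",cv2.resize(f["image"][130:250,150:350][...,::-1],None,fx=4,fy=4,interpolation=cv2.INTER_CUBIC))
```

```text
(no output)
```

View pics/sc1.png

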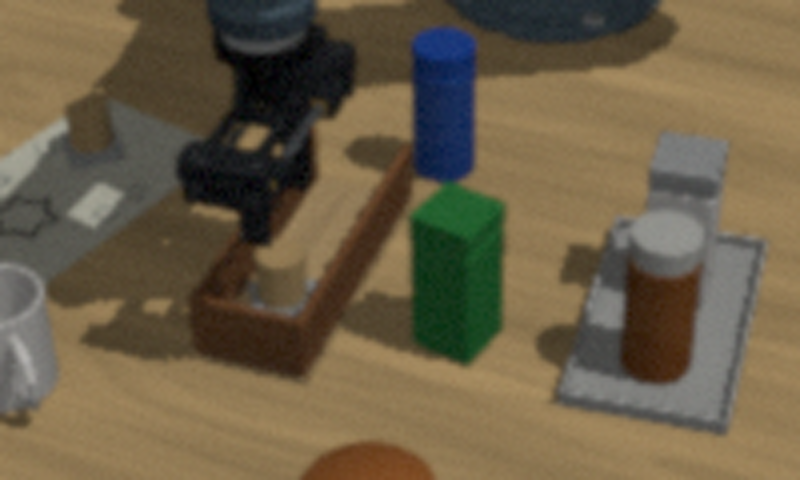

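Both jars stand upright in the tray, at (690,180) and (660,300). The gripper is over the star cutter at (280,275), so I'll descend and grip.

arm_command([
  [0,0,-15,0],
  [0,0,-20,0],
  [0,0,-20,0],
  [0,0,-12,0],
  [0,0,-7,0],
  [0,0,0,0],
  [0,0,0,0],
  [0,0,0,0],
  [0,0,0,0],
  [0,0,0,0],
])

```text
clock: 27.75
ee_pos: [0.5778, -0.012, 0.027]
ee_rot: [[-0.089, 0.996, 0.0], [0.996, 0.089, -0.0], [-0.0, 0.0, -1.0]]
contact_force: [-0.2, -0.0, 0.9]
grip_width: 0.0662
grasp_force: 0.0
```

arm_command([
  [0,0,0,0],
  [0,0,0,0],
  [0,0,0,0],
  [0,0,0,0],
  [0,0,0,0],
  [0,0,0,0],
  [0,0,0,0],
  [0,0,0,0],
  [0,0,0,0],
  [0,0,0,0],
], claw=0.3, newtons=20)

```text
clock: 29.0
ee_pos: [0.5776, -0.012, 0.0267]
ee_rot: [[-0.089, 0.996, 0.0], [0.996, 0.089, 0.0], [0.0, 0.0, -1.0]]
contact_force: [0.9, 0.5, -0.8]
grip_width: 0.0393
grasp_force: 20.0
```

arm_command([
  [0,0,20,0],
  [0,0,30,0],
  [0,0,30,0],
  [0,0,20,0],
  [-1,-10,0,2],
  [-1,-20,0,2],
  [-2,-30,0,2],
  [-2,-30,0,2],
  [-2,-30,0,2],
  [-2,-30,0,2],
])

```text
clock: 30.25
ee_pos: [0.5678, -0.1631, 0.1283]
ee_rot: [[-0.295, 0.955, 0.001], [0.955, 0.295, -0.001], [-0.001, 0.001, -1.0]]
contact_force: [0.6, 0.2, -1.3]
grip_width: 0.0399
grasp_force: 20.0
```

arm_command([
  [-2,-30,0,2],
  [-2,-30,0,2],
  [-2,-25,0,2],
  [-2,-20,0,2],
  [-1.5,-12,0,2],
  [0,0,0,0],
  [0,0,0,0],
  [0,0,-20,0],
  [0,0,-20,0],
  [0,0,-20,0],
])

```text
clock: 31.5
ee_pos: [0.5574, -0.2781, 0.0643]
ee_rot: [[-0.456, 0.89, -0.002], [0.89, 0.456, 0.001], [0.002, -0.001, -1.0]]
contact_force: [-0.3, 0.1, -1.5]
grip_width: 0.0394
grasp_force: 20.0
```

arm_command([
  [0,0,-10,0],
  [0,0,-10,0],
  [0,0,-8,0],
  [0,0,0,0],
  [0,0,0,0],
  [0,0,0,0],
  [0,0,0,0],
  [0,0,0,0],
  [0,0,0,0],
  [0,0,0,0],
])

```text
clock: 32.75
ee_pos: [0.5581, -0.279, 0.0387]
ee_rot: [[-0.456, 0.89, -0.0], [0.89, 0.456, 0.0], [0.0, -0.0, -1.0]]
contact_force: [0.8, -0.1, -1.2]
grip_width: 0.039
grasp_force: 20.0
```

arm_command([
  [0,0,-8,0],
  [0,0,-5,0],
  [0,0,-2,0],
  [0,0,-1,0],
  [0,0,-0.5,0],
  [0,0,0,0],
  [0,0,0,0],
  [0,0,0,0],
  [0,0,0,0],
  [0,0,0,0],
])

```text
clock: 34.0
ee_pos: [0.5581, -0.2789, 0.0227]
ee_rot: [[-0.456, 0.89, -0.0], [0.89, 0.456, 0.0], [0.0, -0.0, -1.0]]
contact_force: [-3.4, 3.4, 4.9]
grip_width: 0.0393
grasp_force: 20.0
```

arm_command([
  [0,0,0,0],
  [0,0,0,0],
  [0,0,0,0],
  [0,0,20,0],
  [0,0,30,0],
  [0,0,40,0],
  [0,0,20,0],
  [-5,0,0,-2],
  [-15,0,0,-3],
  [-20,1,0,-3],
], claw=0.75)

```text
clock: 35.25
ee_pos: [0.5159, -0.2771, 0.13]
ee_rot: [[-0.324, 0.946, -0.003], [0.946, 0.324, 0.002], [0.003, -0.002, -1.0]]
contact_force: [-0.5, -0.1, -0.1]
grip_width: 0.0664
grasp_force: 0.0
```

arm_command([
  [-25,1,0,-3],
  [-20,1,0,-3],
  [-15,1,0,-3],
  [-10,1,0,-3],
  [0,0,0,-2],
  [0,0,-20,0],
  [0,0,-20,0],
  [0,0,0,0],
  [0,0,0,0],
  [0,0,0,0],
])

```text
clock: 36.5
ee_pos: [0.4487, -0.2744, 0.0931]
ee_rot: [[-0.089, 0.996, 0.001], [0.996, 0.089, -0.001], [-0.001, 0.001, -1.0]]
contact_force: [-0.2, 0.4, 0.3]
grip_width: 0.0664
grasp_force: 0.0
```

Run:
```python
from rig import env
from h import *
f=env.grab_frame("top");np.savez("f_top.npz",**f)
cv2.imwrite("pics/top2.png",cv2.resize(f["image"][140:260,270:430][...,::-1],None,fx=5,fy=5,interpolation=cv2.INTER_CUBIC))
P=cloud(f);Z=P[...,2]
b,c,a=blob((Z>.045)&(Z<.065),(386,180));v,u=np.nonzero(b);Q=onplane(f,np.c_[u,v],.058);print(c,a,Z[b].mean(),Q.mean(0),rect(Q))
```

```text
[388.99145299 178.63247863] 117 0.05773571340293732 [ 0.56171218 -0.27588085  0.058     ] (array([ 562.5, -275.7]), array([27.1, 40.9]), 17.0)
```

View pics/top2.png

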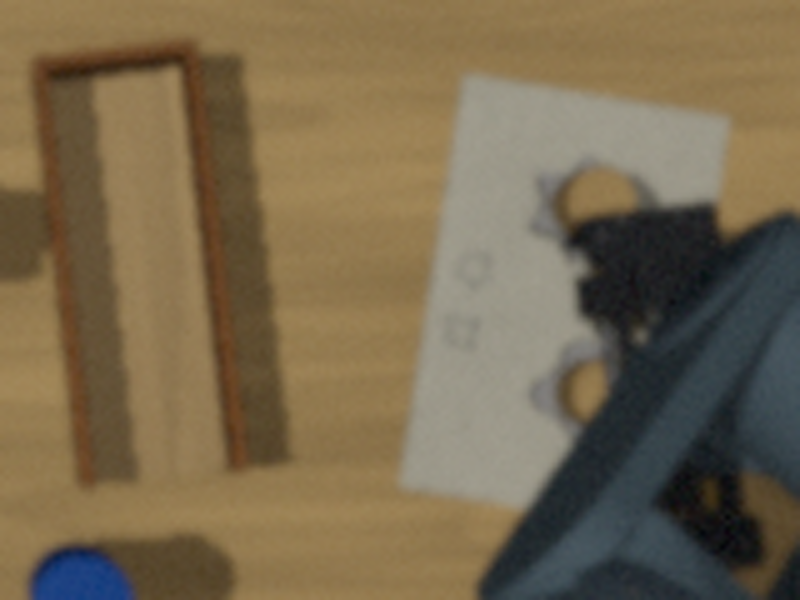

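The star cutter stands on the outline: its tips at (590,160), (540,183) and (545,232) cover the printed ones. Next is the clover.

arm_command([
  [-0.5,0,-15,0],
  [0,0,-20,0],
  [0,0,-20,0],
  [0,0,-10,0],
  [0,0,-5,0],
  [0,0,0,0],
  [0,0,0,0],
  [0,0,0,0],
  [0,0,0,0],
  [0,0,0,0],
])

```text
clock: 37.8
ee_pos: [0.4477, -0.2741, 0.0224]
ee_rot: [[-0.089, 0.996, 0.0], [0.996, 0.089, -0.0], [-0.0, 0.0, -1.0]]
contact_force: [0.2, -0.2, 0.2]
grip_width: 0.0658
grasp_force: 0.0
```

arm_command([
  [0,0,0,0],
  [0,0,0,0],
  [0,0,0,0],
  [0,0,0,0],
  [0,0,0,0],
  [0,0,0,0],
  [0,0,0,0],
  [0,0,0,0],
  [0,0,0,0],
  [0,0,0,0],
], claw=0.3, newtons=20)

```text
clock: 39.05
ee_pos: [0.4476, -0.274, 0.0222]
ee_rot: [[-0.089, 0.996, -0.0], [0.996, 0.089, -0.0], [-0.0, -0.0, -1.0]]
contact_force: [-0.1, 0.4, -0.7]
grip_width: 0.0392
grasp_force: 20.0
```

arm_command([
  [0,0,20,0],
  [0,0,30,0],
  [0,0,30,0],
  [0,0,20,0],
  [5,10,0,0],
  [10,20,0,0],
  [15,30,0,0],
  [15,30,0,0],
  [15,30,0,0],
  [15,30,0,0],
])

```text
clock: 40.3
ee_pos: [0.5222, -0.1219, 0.1206]
ee_rot: [[-0.089, 0.996, -0.002], [0.996, 0.089, 0.001], [0.001, -0.002, -1.0]]
contact_force: [0.7, -0.4, -0.7]
grip_width: 0.0393
grasp_force: 20.0
```

arm_command([
  [15,30,0,0],
  [14,30,0,0],
  [11,23,0,0],
  [9,18,0,0],
  [5.5,12,0,0],
  [0,0,0,0],
  [0,0,0,0],
  [0,0,0,0],
  [0,0,0,0],
  [0,0,0,0],
])

```text
clock: 41.55
ee_pos: [0.5771, -0.0113, 0.1223]
ee_rot: [[-0.088, 0.996, 0.0], [0.996, 0.088, -0.0], [-0.0, 0.0, -1.0]]
contact_force: [-0.5, -0.0, -0.9]
grip_width: 0.0392
grasp_force: 20.0
```

arm_command([
  [0,0,-20,0],
  [0,0,-25,0],
  [0,0,-20,0],
  [0,0,-15,0],
  [0,0,-8,0],
  [0,0,-5,0],
  [0,0,0,0],
  [0,0,0,0],
  [0,0,0,0],
  [0,0,0,0],
])

```text
clock: 42.8
ee_pos: [0.5773, -0.011, 0.0295]
ee_rot: [[-0.089, 0.996, 0.001], [0.996, 0.089, -0.0], [-0.0, 0.001, -1.0]]
contact_force: [-0.4, -0.2, -0.2]
grip_width: 0.0395
grasp_force: 20.0
```

arm_command([
  [0,0,-2,0],
  [0,0,-1,0],
  [0,0,-0.5,0],
  [0,0,0,0],
  [0,0,0,0],
  [0,0,0,0],
  [0,0,0,0],
  [0,0,0,0],
  [0,0,0,0],
  [0,0,0,0],
])

```text
clock: 44.05
ee_pos: [0.577, -0.011, 0.0262]
ee_rot: [[-0.089, 0.996, -0.0], [0.996, 0.089, -0.0], [0.0, -0.0, -1.0]]
contact_force: [-2.2, 0.7, 5.4]
grip_width: 0.0394
grasp_force: 20.0
```

arm_command([
  [0,0,0,0],
  [0,0,0,0],
  [0,0,0,0],
  [0,0,20,0],
  [0,0,35,0],
  [0,0,50,0],
  [0,0,50,0],
  [0,0,35,0],
  [0,0,20,0],
  [0,0,0,0],
], claw=0.75)

```text
clock: 45.3
ee_pos: [0.5784, -0.0112, 0.239]
ee_rot: [[-0.089, 0.996, 0.005], [0.996, 0.089, -0.001], [-0.002, 0.005, -1.0]]
contact_force: [0.8, -0.1, 0.5]
grip_width: 0.0662
grasp_force: 0.0
```

arm_command([
  [-4,20,0,-8.7],
  [-5,30,0,-8.7],
  [-7,35,0,-8.7],
  [-7,35,0,-8.7],
  [-7,35,0,-8.7],
  [-7,35,0,-8.7],
  [-7,35,0,-8.7],
  [-6,32,0,-8.7],
  [-5,25,0,-8.7],
  [-2,15,0,-8.7],
], claw=1)

```text
clock: 46.55
ee_pos: [0.5189, 0.2871, 0.2345]
ee_rot: [[0.991, 0.137, -0.002], [0.137, -0.991, -0.0], [-0.002, 0.0, -1.0]]
contact_force: [0.0, -0.8, -0.1]
grip_width: 0.0879
grasp_force: 0.0
```

arm_command([
  [0,0,0,0],
  [0,0,-30,0],
  [0,0,-30,0],
  [0,0,-10,0],
  [0,0,0,0],
  [0,0,0,0],
  [0,0,0,0],
  [0,0,0,0],
  [0,0,0,0],
  [0,0,0,0],
])

```text
clock: 47.8
ee_pos: [0.5201, 0.286, 0.1658]
ee_rot: [[0.99, 0.141, 0.0], [0.141, -0.99, 0.0], [0.0, -0.0, -1.0]]
contact_force: [-0.1, 0.3, -0.6]
grip_width: 0.0877
grasp_force: 0.0
```

Run:
```python
from rig import env
from h import *
f=env.grab_frame("top");np.savez("f_top.npz",**f)
cv2.imwrite("pics/top3.png",cv2.resize(f["image"][130:260,240:430][...,::-1],None,fx=4,fy=4,interpolation=cv2.INTER_CUBIC))
P=cloud(f);Z=P[...,2];hsv=cv2.cvtColor(f["image"],cv2.COLOR_RGB2HSV)
for near,z,m in(((386,180),.058,(Z>.045)&(Z<.065)),((297,176),.062,(Z>.045)&(Z<.075)&(hsv[...,2]>110))):
    b,c,a=blob(m,near);v,u=np.nonzero(b);Q=onplane(f,np.c_[u,v],z);print(c,a,Z[b].mean(),Q.mean(0),rect(Q))
```

```text
[389.45859873 180.22292994] 157 0.057725902180747114 [ 0.55711177 -0.27700122  0.058     ] (array([ 557.8, -277.2]), array([38.1, 38.8]), 42.7)
[297.62222222 175.60740741] 135 0.06242660588619773 [ 0.57684632 -0.01482605  0.062     ] (array([577.4, -15.1]), array([37.3, 33.4]), 24.8)
```

View pics/top3.png

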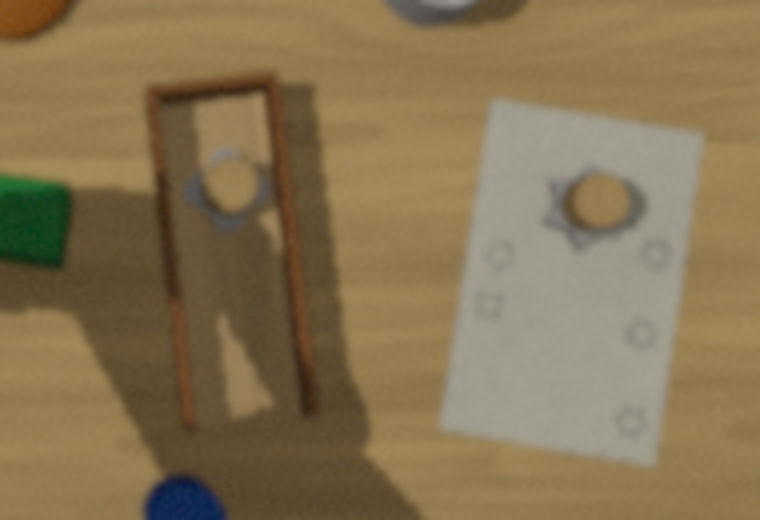

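The star cutter is centred on the printed star to within about 2 mm, crop (600,200). The clover stands in the bay at (230,187). Now the round jar goes back.

arm_command([
  [0,0,-25,0],
  [0,0,-30,0],
  [0,0,-20,0],
  [0,0,-9,0],
  [0,0,0,0],
  [0,0,0,0],
  [0,0,0,0],
  [0,0,0,0],
  [0,0,0,0],
  [0,0,0,0],
])

```text
clock: 49.1
ee_pos: [0.5201, 0.286, 0.0818]
ee_rot: [[0.99, 0.141, 0.0], [0.141, -0.99, 0.0], [0.0, 0.0, -1.0]]
contact_force: [-0.4, 0.3, 1.0]
grip_width: 0.0881
grasp_force: 0.0
```

arm_command([
  [0,0,0,0],
  [0,0,0,0],
  [0,0,0,0],
  [0,0,0,0],
  [0,0,0,0],
  [0,0,0,0],
  [0,0,0,0],
  [0,0,0,0],
  [0,0,0,0],
  [0,0,0,0],
], claw=0.4, newtons=25)

```text
clock: 50.35
ee_pos: [0.5202, 0.2859, 0.0817]
ee_rot: [[0.99, 0.141, 0.0], [0.141, -0.99, -0.0], [0.0, 0.0, -1.0]]
contact_force: [0.5, -2.8, 0.9]
grip_width: 0.0553
grasp_force: 25.0
```

arm_command([
  [0,0,20,0],
  [0,0,30,0],
  [0,0,40,0],
  [0,0,40,0],
  [0,0,25,0],
  [0,-10,0,0],
  [-1,-20,0,0],
  [-1,-30,0,0],
  [-1,-30,0,0],
  [-1,-30,0,0],
])

```text
clock: 51.6
ee_pos: [0.5146, 0.1638, 0.2346]
ee_rot: [[0.99, 0.14, -0.004], [0.14, -0.99, -0.001], [-0.004, -0.0, -1.0]]
contact_force: [-0.7, -0.6, -3.6]
grip_width: 0.0552
grasp_force: 24.9
```

arm_command([
  [-1,-35,0,0],
  [-1,-35,0,0],
  [-1,-35,0,0],
  [-1,-32,0,0],
  [-1,-25,0,0],
  [-2.5,-16,0,0],
  [0,0,0,0],
  [0,0,0,0],
  [0,0,-20,0],
  [0,0,-30,0],
])

```text
clock: 52.85
ee_pos: [0.5095, -0.0111, 0.1871]
ee_rot: [[0.99, 0.142, 0.003], [0.142, -0.99, -0.0], [0.003, 0.001, -1.0]]
contact_force: [0.5, -0.6, -4.2]
grip_width: 0.0554
grasp_force: 25.0
```

arm_command([
  [0,0,-30,0],
  [0,0,-25,0],
  [0,0,-20,0],
  [0,0,-12,0],
  [0,0,-8,0],
  [0,0,-5,0],
  [0,0,0,0],
  [0,0,0,0],
  [0,0,0,0],
  [0,0,0,0],
])

```text
clock: 54.1
ee_pos: [0.5088, -0.0121, 0.087]
ee_rot: [[0.99, 0.141, 0.001], [0.141, -0.99, -0.0], [0.0, 0.0, -1.0]]
contact_force: [0.3, -0.8, -3.9]
grip_width: 0.0555
grasp_force: 25.0
```

arm_command([
  [0,0,-2,0],
  [0,0,-1,0],
  [0,0,-0.5,0],
  [0,0,0,0],
  [0,0,0,0],
  [0,0,0,0],
  [0,0,0,0],
  [0,0,0,0],
  [0,0,0,0],
  [0,0,0,0],
])

```text
clock: 55.35
ee_pos: [0.5089, -0.012, 0.0836]
ee_rot: [[0.99, 0.141, 0.001], [0.141, -0.99, -0.0], [0.001, 0.0, -1.0]]
contact_force: [-1.3, 0.9, 5.4]
grip_width: 0.0552
grasp_force: 24.9
```

Contact made. Next I release, go to the square jar at (421,271) and descend.

arm_command([
  [0,0,0,0],
  [0,0,0,0],
  [0,0,0,0],
  [0,0,0,0],
  [0,0,20,0],
  [0,0,30,0],
  [0,0,40,0],
  [0,0,40,0],
  [0,0,25,0],
  [0,0,0,0],
], claw=1)

```text
clock: 56.6
ee_pos: [0.5099, -0.0123, 0.2402]
ee_rot: [[0.99, 0.141, 0.005], [0.141, -0.99, -0.001], [0.004, 0.002, -1.0]]
contact_force: [0.1, -1.0, -0.9]
grip_width: 0.0879
grasp_force: 0.0
```

arm_command([
  [-6,20,0,0],
  [-9,30,0,0],
  [-11,35,0,0],
  [-11,35,0,0],
  [-11,35,0,0],
  [-11,35,0,0],
  [-11,35,0,0],
  [-9,28,0,0],
  [-6,19,0,0],
  [-3,11,0,0],
])

```text
clock: 57.85
ee_pos: [0.4185, 0.2723, 0.2364]
ee_rot: [[0.99, 0.143, -0.003], [0.143, -0.99, -0.001], [-0.003, 0.0, -1.0]]
contact_force: [-0.1, 0.2, -0.2]
grip_width: 0.0882
grasp_force: 0.0
```

arm_command([
  [0,0,0,0],
  [0,0,-30,0],
  [0,0,-30,0],
  [0,0,-10,0],
  [0,0,0,0],
  [0,0,0,0],
  [0,0,0,0],
  [0,0,0,0],
  [0,0,0,0],
  [0,0,0,0],
])

```text
clock: 59.1
ee_pos: [0.4206, 0.271, 0.1683]
ee_rot: [[0.99, 0.141, 0.0], [0.141, -0.99, 0.0], [0.0, -0.0, -1.0]]
contact_force: [0.4, 0.1, 0.2]
grip_width: 0.0879
grasp_force: 0.0
```

arm_command([
  [0,0,-25,0],
  [0,0,-30,0],
  [0,0,-20,0],
  [0,0,-11.5,0],
  [0,0,0,0],
  [0,0,0,0],
  [0,0,0,0],
  [0,0,0,0],
  [0,0,0,0],
  [0,0,0,0],
])

```text
clock: 60.35
ee_pos: [0.4207, 0.271, 0.0818]
ee_rot: [[0.99, 0.141, 0.0], [0.141, -0.99, 0.0], [0.0, 0.0, -1.0]]
contact_force: [0.8, 0.4, -0.8]
grip_width: 0.0879
grasp_force: 0.0
```

arm_command([
  [0,0,0,0],
  [0,0,0,0],
  [0,0,0,0],
  [0,0,0,0],
  [0,0,0,0],
  [0,0,0,0],
  [0,0,0,0],
  [0,0,0,0],
  [0,0,0,0],
  [0,0,0,0],
], claw=0.4)

```text
clock: 61.6
ee_pos: [0.4206, 0.271, 0.0817]
ee_rot: [[0.99, 0.141, -0.0], [0.141, -0.99, -0.0], [-0.0, 0.0, -1.0]]
contact_force: [-0.0, -0.1, -0.4]
grip_width: 0.0537
grasp_force: 24.9
```

arm_command([
  [0,0,20,0],
  [0,0,30,0],
  [0,0,40,0],
  [0,0,40,0],
  [0,0,25,0],
  [1,-10,0,0],
  [2,-20,0,0],
  [2,-30,0,0],
  [2,-30,0,0],
  [2,-30,0,0],
])

```text
clock: 62.85
ee_pos: [0.4284, 0.1495, 0.2345]
ee_rot: [[0.99, 0.141, -0.003], [0.141, -0.99, -0.0], [-0.003, -0.0, -1.0]]
contact_force: [-0.1, -0.6, -2.7]
grip_width: 0.0542
grasp_force: 24.9
```

arm_command([
  [2,-35,0,0],
  [2,-35,0,0],
  [2,-35,0,0],
  [2,-30,0,0],
  [2,-22,0,0],
  [2.5,-15,0,0],
  [0,0,0,0],
  [0,0,0,0],
  [0,0,-20,0],
  [0,0,-30,0],
])

```text
clock: 64.1
ee_pos: [0.4429, -0.0203, 0.187]
ee_rot: [[0.99, 0.142, 0.003], [0.142, -0.99, -0.001], [0.003, 0.001, -1.0]]
contact_force: [0.8, 0.3, -3.0]
grip_width: 0.0538
grasp_force: 24.9
```

arm_command([
  [0,0,-30,0],
  [0,0,-25,0],
  [0,0,-20,0],
  [0,0,-12,0],
  [0,0,-8,0],
  [0,0,-5,0],
  [0,0,0,0],
  [0,0,0,0],
  [0,0,0,0],
  [0,0,0,0],
])

```text
clock: 65.35
ee_pos: [0.4423, -0.0211, 0.087]
ee_rot: [[0.99, 0.141, 0.0], [0.141, -0.99, -0.0], [0.0, 0.0, -1.0]]
contact_force: [0.1, -0.4, -2.1]
grip_width: 0.0536
grasp_force: 24.9
```

arm_command([
  [0,0,-2,0],
  [0,0,-1,0],
  [0,0,-0.5,0],
  [0,0,0,0],
  [0,0,0,0],
  [0,0,0,0],
  [0,0,0,0],
  [0,0,0,0],
  [0,0,0,0],
  [0,0,0,0],
])

```text
clock: 66.6
ee_pos: [0.4422, -0.021, 0.0836]
ee_rot: [[0.99, 0.141, 0.0], [0.141, -0.99, -0.0], [0.0, 0.0, -1.0]]
contact_force: [-2.9, 0.7, 5.8]
grip_width: 0.0541
grasp_force: 24.9
```

arm_command([
  [0,0,0,0],
  [0,0,0,0],
  [0,0,0,0],
  [0,0,0,0],
  [0,0,20,0],
  [0,0,30,0],
  [0,0,40,0],
  [0,0,40,0],
  [0,0,25,0],
  [0,0,0,0],
], claw=1)

```text
clock: 67.85
ee_pos: [0.4434, -0.0214, 0.2401]
ee_rot: [[0.99, 0.141, 0.004], [0.141, -0.99, -0.001], [0.004, 0.002, -1.0]]
contact_force: [0.1, 0.2, 0.4]
grip_width: 0.0883
grasp_force: 0.0
```

arm_command([
  [-6,20,0,0],
  [-9,30,0,0],
  [-10,35,0,0],
  [-11,35,0,0],
  [-11,35,0,0],
  [-11,35,0,0],
  [-11,35,0,0],
  [-9,28,0,0],
  [-6,19,0,0],
  [-3,11,0,0],
])

```text
clock: 69.1
ee_pos: [0.354, 0.2625, 0.2365]
ee_rot: [[0.99, 0.142, -0.002], [0.142, -0.99, -0.001], [-0.003, 0.001, -1.0]]
contact_force: [-0.8, -0.9, 0.7]
grip_width: 0.088
grasp_force: 0.0
```

arm_command([
  [0,0,0,0],
  [0,0,0,0],
  [0,0,0,0],
  [0,0,0,0],
  [0,0,0,0],
  [0,0,0,0],
  [0,0,0,0],
  [0,0,0,0],
  [0,0,0,0],
  [0,0,0,0],
])

```text
clock: 70.35
ee_pos: [0.3551, 0.262, 0.2382]
ee_rot: [[0.99, 0.141, -0.0], [0.141, -0.99, -0.0], [-0.0, -0.0, -1.0]]
contact_force: [0.3, -0.2, -1.5]
grip_width: 0.0881
grasp_force: 0.0
```

Run:
```python
from rig import env
from h import *
f=env.grab_frame("top")
cv2.imwrite("pics/top4.png",cv2.resize(f["image"][100:290,170:430][...,::-1],None,fx=3,fy=3,interpolation=cv2.INTER_CUBIC))
Z=cloud(f)[...,2]
for near in((303,222),(299,197)):
    b,c,a=blob(Z>.115,near);v,u=np.nonzero(b);Q=onplane(f,np.c_[u,v],.136);print(c,a,Z[b].mean(),rect(Q))
```

```text
[302.75060533 222.91283293] 413 0.13611993011836862 (array([441.4, -19.5]), array([53.6, 55.1]), 8.0)
[298.67682927 197.70121951] 328 0.13995284226762852 (array([509.2, -11. ]), array([51.3, 53.5]), 43.4)
```

View pics/top4.png

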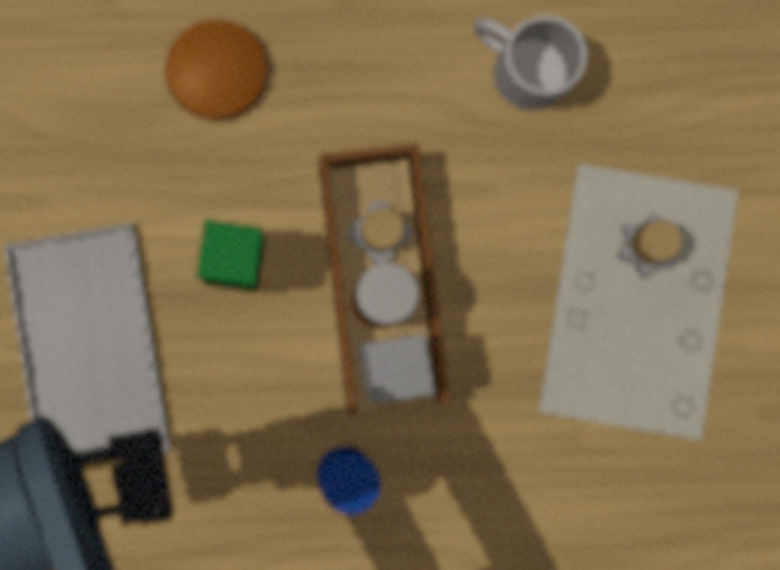

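The picture shows both jars back within about 1 mm: round at (387,293), square in front at (398,370). The clover is at the back of the rack (383,230) and the star cutter on the printed star (660,242). The tray is empty and the other objects haven't moved. Handing in.

```bash
python3 -c "
from rig import env
print(env.finish_job())"
```

```text
the job is handed in; nothing more can be done
None
```

The swap is done and handed in at about 70 s: the star cutter is on the printed star, the four-lobed cutter is at the back of the rack, and both jars are back within about 1 mm of where they stood, square in front; the hand-in gave no verdict.

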